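Hang the rinsed parts rack on the two drain hooks

TASK

Lift the steel parts rack out of its rinse cradle by the tab on top and hang its round rod across both V hooks of the drain station, one hook under each end. The hooks are clamped at uneven heights nobody has measured, so lower it gently by feel, never loading a hook with more than about 12 N, and keep hold until you have felt for a moment that both hooks carry it; only then let go and leave it hanging still. Do not shift the glass dish, the brass weight or the white bottle that stand about.

Things in the scene. Friction and masses are not known exactly. Their poses are not given: they have to be found in the camera images.
- frame: Steel parts rack, 0.3-0.5 kg: upright flat frame 280 wide (y), 8 thick (x), 183 mm tall (z up). Origin: centre of underside. Bottom rail 160 wide, legs at y +-70; round rod (point rod_mid) along y on top, grip tab (point tab) above it. Centre of mass under the tab. Either face may look forward. Pinched by the tab with about 20 N, it can turn about x in the pads when one end is pushed up.
- rod_mid (a point): Middle of the rack's round rod: 10 mm diameter, along the rack's y, 140 mm above its underside, reaching to y +-140 mm, with a disc 22 mm wide, 6 mm thick at each end. The hooks take it at y +-110 mm, between leg and disc.
- tab (a point): Grip point in the flat tab on top of the rack, 174 mm above its underside, axes as the rack's. Tab 8 mm thick (x), 40 mm wide (y), top 183 mm above the underside; it rises from a shoulder 30 mm (x) by 40 mm (y) whose top is at 151.5 mm and stops the fingertips. Pinch it from above, fingers closing along x.
- cradle: Fixed rinse cradle: grey slab 120 x 220 mm, 12 mm thick, with two white slotted blocks at y = +-70 mm, 30 mm tall above the slab, slot 12 mm wide in x; the rack stands in the slots on the slab, its y along the cradle's y. Origin: centre of the slab's underside.
- station: Fixed drain station: grey drip plate 150 x 300 mm, rim 12 mm high. Origin on its underside (bench level) straight below the midpoint between the two hooks. y runs from the right hook (-110 mm) to the left hook (+110 mm); posts stand at x = +60 mm, the hooks reach from them to -x, the V's at x = 0. The rack's lower part fits between the hooks, so it can come in from -x.
- post_left: Fixed 16 mm post, 238 mm tall, with the rigid left hook clamped on. Origin 6 mm above the bench, straight below the hook's V, at station (0, +110 mm). V: sides 50 deg from level, mouth 33 mm (x), width 12 mm (y), rim 20 mm above its bottom; the rod's centre seats 8 mm above its bottom, 192 to 228 mm above the bench: set anew each time, not measured.
- post_right: The same as post_left, for the right hook, at station (0, -110 mm), its height set independently.
- dish: Small glass dish, 48 mm wide, 18 mm tall, standing on the drip plate below the hooks, in nobody's way. Origin: underside.
- weight: Small brass cylinder, 28 mm wide, 24 mm tall, standing on the cradle's slab. Origin: underside.
- bottle: White plastic bottle, 52 mm wide, 110 mm tall, standing behind, between cradle and station. Origin: underside.

How it is judged:
By the outcome, as a careful person would: the job done as asked, in the order asked, and still so for the second after the job is handed in, with the robot touching nothing.
It also fails if it takes over 53 s, if anything falls off the work surface, if the arm or the gripper's body presses on something with over 40 N, if the wrist force passes 120 N, or if a joint passes its speed limit or range.

ROBOT

A 6-joint arm with a two-finger parallel gripper is mounted at the origin on the work surface. World frame = base frame: x ahead of the robot, y to its left, z up, the work surface at z = 0. Lengths are in m, angles in rad, forces in N, time in s.
With the tool pointing down it reaches from about 0.25 to 0.775 m from the base axis. Payload 4 kg.
Tool frame: the origin (TCP) lies midway between the tips of the shut fingers; the grasp point (between the pads) lies grip_point_offset behind it (grip_point_offset is the distance from the TCP to the grasp point, in m); z points along the fingers, y is the line along which they close (so a half turn about z gives the same grasp; the last joint's range is limited). The gripper opens to 94 mm and grips with 3 to 60 N. Pads are 16 mm wide; open, the fingers measure 119 mm over their backs; the gripper's body (75 mm by 177 mm) begins 78 mm behind the grasp point.
Start: joints at [1.163, 0.087, 1.371, -0, 1.684, -0.103], TCP at [0.165, 0.525, 0.206] pointing down, gripper open.
Joint ranges: [-3.1, 3.1], [-0.76, 2.03], [0.27, 2.55], [-1.08, 4.22], [0.17, 2.65], [-2.57, 2.57]. Speed limits (rad/s): [2.79, 2.79, 3.14, 3.14, 3.14, 3.14].

INTERFACE

Orientations are given as [roll, pitch, yaw] about the fixed x, y, z axes, in that order (R = Rz(yaw) Ry(pitch) Rx(roll)).
In Python, from bench import * gives the robot as it stands. The module is installed in compiled form; this text tells all that it offers.
- The arm moves only by the tool apply_moves, never from a script. Its argument "commands" is a list of rows, each a list of 7 numbers: the turn, a rotation vector about the world's x, y, z in rad, then the shift along the world's x, y, z in m, then the opening in per cent of the stroke, from 0 (shut) to 100 (fully open). In form: [[ax, ay, az, x, y, z, jaw], ...]. A call has exactly 5 rows; each row is the pose to reach, as a shift and turn from the pose commanded when the call began; what a row does not reach only later rows make up. A row lasts 1/10 s, in which the tool goes at most 50 mm and 8.59 degrees, less where a joint would pass 70% of its speed; a pose out of reach is approached as far as the arm can. A call with a gripper value outside its range is refused whole. The fingers move at their own pace and stop on an object; the grip force is fixed at half the most. Time passes only in rows, so rows that repeat a pose let the fingers close, or fill a call up. It gives the time, the measured TCP pose, the force, the opening and the grip force at its end, in the units of the state.
- get_obs(): the state, without advancing time (a new reading comes with each control period).
- snapshot(name): name is "scene" or "top" or "wrist"; returns a dict with "pixels" (400x640x3 uint8, red, green, blue), "vertical_fov" (degrees; the focal length in pixels is half the picture's height over the tangent of half this angle, whatever the lens; pixels are square), "cx", "cy" (the principal point, pixels), "k1" (the pictures are not rectified: a ray, as slopes to the right and down, at radius r is drawn at 1 + k1 r^2 times it, then the intrinsics apply), "rvec" (rotation vector, rad) and "tvec" (3), from world to camera coordinates, as OpenCV has them. Camera axes: x right, y down, z forward; pixel columns grow to the right and rows downward; lengths in m; the calibration is good to about 2 mm. A picture is of the moment at which its call begins. There is no depth.
- close_job(): hands the job in; it is judged then, once.
Trained networks look in the newest picture that a camera, given by its name, has taken for a name from the list of things; names that differ only in an ending like _2 or _b are one class to them, and where a whole thing is asked for, a point or a joint stands for the part that bears it (a point fixed in the world has none). Each returns a list of dicts, best first, with "score" (0 to 1); they miss things now and then, are a little off and sometimes report something else, mostly with a low value. They report only what shows in the picture. A call takes as long as a camera call.
- masks_of(camera, query): "mask" (400x640 bool, what is visible of it) and "extent" ([left, top, right, bottom] in pixels, round what is visible of it).
- place_of(camera, query): "pixel" ([column, row] in pixels: a listed point, or the origin of a listed thing).
The state is a dict: "time": time; "joint_positions": joint angles; "qvel": joint speeds; "joint_torque": joint torques, N m; "tool_pos": TCP position; "ee_rot": TCP orientation; "wrist_force": force on the tool from outside, world axes, zero at the start; "wrist_torque": the same for the moment, N m; "width": finger opening in m; "finger_force": force on a finger pad.
Only numpy, scipy, OpenCV 4.12 (cv2) and the standard library are available. Lean on these libraries where they do the work, as an engineer would, in place of code of your own. Each camera call takes 0.05 s, during which the arm holds its last target. There are 200 camera calls.

## Working session

There is one attempt and no reset: what is moved stays moved. The work goes in short steps, Python scripts to look and compute and a tool call to move; the robot and the scene stay as the last step left them, time stands still between calls to the robot, and variables do not carry over. Pictures are saved under pics/ and viewed, at most 14 in all, crops included, and the job is handed in when it is done.

Besides the shell and the picture viewer there is one more tool, called after ">>>" as name(argument=value, ...) on one line, values as JSON. apply_moves: Moves the arm, as the interface text tells. Its arguments: {"type":"object","properties":{"commands":{"type":"array"}},"required":["commands"]}

```bash
mkdir -p pics
cat > h.py <<'E'
from bench import *
import numpy as np, cv2
def cam(s):
    f=200/np.tan(np.radians(s["vertical_fov"])/2); R=cv2.Rodrigues(np.array(s["rvec"],float))[0]
    return f,R,np.array(s["tvec"],float)
def ray(s,px):
    f,R,t=cam(s); d=np.array([(px[0]-s["cx"])/f,(px[1]-s["cy"])/f]); u=d.copy()
    for _ in range(20): u=d/(1+s["k1"]*(u@u))
    return -R.T@t, R.T@np.array([u[0],u[1],1.])
def atz(s,px,z):
    o,d=ray(s,px); return o+d*(z-o[2])/d[2]
def proj(s,P):
    f,R,t=cam(s); q=R@np.array(P,float)+t; u=q[:2]/q[2]; u=u*(1+s["k1"]*(u@u)); return u*f+[s["cx"],s["cy"]]
def tri(rays):
    A=0;b=0
    for o,d in rays:
        d=d/np.linalg.norm(d); M=np.eye(3)-np.outer(d,d); A=A+M; b=b+M@o
    return np.linalg.solve(A,b)
def save(s,n): cv2.imwrite(f"pics/{n}.png",cv2.cvtColor(s["pixels"],cv2.COLOR_RGB2BGR))
E
python3 - <<'E'
from h import *
S={}
for c in ["scene","top","wrist"]:
    S[c]=snapshot(c); save(S[c],c+"0")
    o,_=ray(S[c],(320,200)); print(c,o.round(3),S[c]["k1"],S[c]["vertical_fov"])
for q in ["frame","rod_mid","tab","cradle","station","post_left","post_right","dish","weight","bottle"]:
    rs=[]
    for c in ["scene","top"]:
        r=place_of(c,q)
        print(q,c,[(np.round(x["pixel"],1).tolist(),round(x["score"],2)) for x in r[:2]])
        if r: rs.append(ray(S[c],r[0]["pixel"]))
    if len(rs)==2: print("   ",tri(rs).round(4))
o=get_obs(); print({k:np.round(v,3).tolist() for k,v in o.items()})
E
```

```text
scene [1.03  0.362 0.915] -0.0227149616089071 52.8909077752847
top [0.432 0.017 1.155] -0.1288801278168193 44.27177865607623
wrist [0.085 0.55  0.384] -0.02358169587570094 61.509861962265305
frame scene [([269.8, 184.4], 0.9), ([283.7, 255.4], 0.3)]
frame top [([398.9, 223.3], 0.92)]
    [ 0.5295 -0.2042  0.008 ]
rod_mid scene [([262.8, 149.8], 0.78), ([384.7, 276.6], 0.31)]
rod_mid top [([409.1, 216.9], 0.73)]
    [ 0.5335 -0.202   0.1545]
tab scene [([263.6, 140.7], 0.72), ([267.3, 181.9], 0.18)]
tab top [([413.8, 217.9], 0.67)]
    [ 0.5276 -0.2038  0.1826]
cradle scene [([269.5, 186.3], 0.74)]
cradle top [([397.2, 228.2], 0.76)]
    [ 0.5222 -0.208  -0.0121]
station scene [([383.7, 272.2], 0.59)]
station top [([220.2, 210.2], 0.97), ([413.8, 243.1], 0.49)]
    [0.559  0.2127 0.013 ]
post_left scene [([429.4, 297.4], 0.76)]
post_left top []
post_right scene [([346.0, 259.0], 0.66)]
post_right top []
dish scene [([386.6, 273.8], 0.49), ([383.9, 274.5], 0.31)]
dish top [([214.8, 216.0], 0.62)]
    [5.488e-01 2.230e-01 3.000e-04]
weight scene [([269.6, 168.6], 0.59)]
weight top [([418.6, 243.4], 0.44)]
    [ 0.482  -0.2509  0.003 ]
bottle scene [([281.9, 257.8], 0.64)]
bottle top [([319.4, 163.4], 0.85)]
    [ 0.678  -0.0203 -0.0125]
{'time': 1.15, 'joint_positions': [1.163, 0.087, 1.371, -0.0, 1.684, -0.103], 'qvel': [0.001, 0.0, 0.002, -0.001, -0.0, -0.0], 'joint_torque': [0.001, -34.005, -30.26, 0.072, 0.024, 0.0], 'tool_pos': [0.165, 0.525, 0.205], 'ee_rot': [3.142, 0.0, 2.837], 'wrist_force': [-0.224, -0.519, 0.156], 'wrist_torque': [-0.025, 0.007, -0.011], 'finger_force': 0.0, 'width': 0.094}
```

View pics/scene0.png

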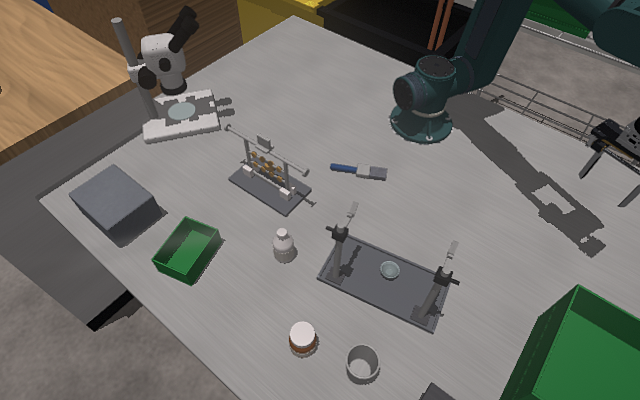

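View pics/top0.png

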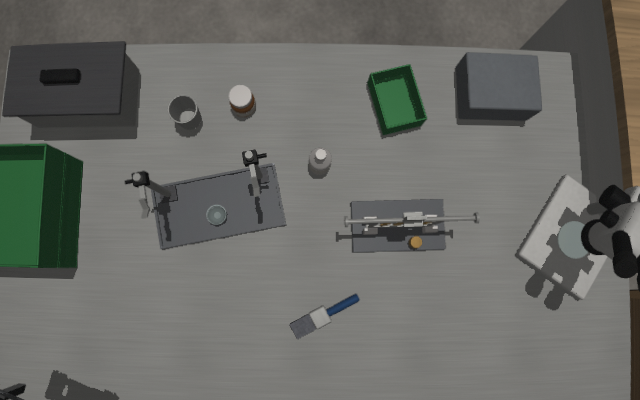

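The scene view shows the rack in its cradle, rod discs near (228,127) and (306,172), and the V hooks near (340,235) and (445,275). The top view gives rod ends near (347,221) and (477,217), hooks near (256,176) and (150,205), and a station turned by about +10°. I'll look at the hooks from the wrist camera on the way over.

>>> apply_moves(commands=[[0,0,-0.11,0.03,-0.035,0.02,100],[0,0,-0.22,0.06,-0.07,0.04,100],[0,0,-0.33,0.09,-0.105,0.06,100],[0,0,-0.44,0.12,-0.14,0.08,100],[0,0,-0.55,0.15,-0.175,0.1,100]])

```text
time: 1.65
tool_pos: [0.3151, 0.3491, 0.306]
ee_rot: [3.141, 0.0, 2.283]
wrist_force: [0.1, 0.8, -0.2]
width: 0.0939
finger_force: 0.0
```

>>> apply_moves(commands=[[0,0,-0.11,0.03,-0.035,0.01,100],[0,0,-0.22,0.06,-0.07,0.02,100],[0,0,-0.33,0.09,-0.105,0.04,100],[0,0,-0.44,0.13,-0.14,0.05,100],[0,0,-0.55,0.16,-0.175,0.06,100]])

```text
time: 2.15
tool_pos: [0.4747, 0.1752, 0.3654]
ee_rot: [3.14, -0.0, 1.733]
wrist_force: [0.4, 0.7, -0.2]
width: 0.094
finger_force: 0.0
```

>>> apply_moves(commands=[[0,0,0,0.015,-0.03,0,100],[0,0,0,0.02,-0.06,0,100],[0,0,0,0.02,-0.07,0,100],[0,0,0,0.02,-0.07,0,100],[0,0,0,0.02,-0.07,0,100]])

```text
time: 2.65
tool_pos: [0.4931, 0.1074, 0.365]
ee_rot: [3.141, -0.001, 1.738]
wrist_force: [0.6, -0.3, -0.2]
width: 0.0943
finger_force: 0.0
```

Run:
```python
from h import *
s=snapshot("wrist"); save(s,"w1"); print(ray(s,(320,200))[0].round(3)); 
import pickle; pickle.dump(s,open("w1.pkl","wb"))
for q in ["post_left","post_right","station","dish"]:
    r=place_of("wrist",q); print(q,[(np.round(x["pixel"],1).tolist(),round(x["score"],2)) for x in r[:2]])
o=get_obs(); print(o["time"],o["tool_pos"],o["ee_rot"],o["wrist_force"])
s=snapshot("top"); pickle.dump(s,open("top.pkl","wb")); s2=snapshot("scene"); pickle.dump(s2,open("scene.pkl","wb"))
a=cv2.resize(s["pixels"][140:260,120:300],None,fx=4,fy=4,interpolation=cv2.INTER_CUBIC)
cv2.imwrite("pics/topz.png",a[...,::-1])
```

```text
[0.48  0.191 0.544]
post_left []
post_right []
station [([370.2, 88.1], 0.97)]
dish [([365.6, 85.3], 0.7)]
2.9 [0.49307599 0.10766136 0.36482941] [ 3.14123174e+00 -1.61330463e-04  1.73874591e+00] [ 0.19028093 -0.28865046  0.06631032]
```

View pics/w1.png

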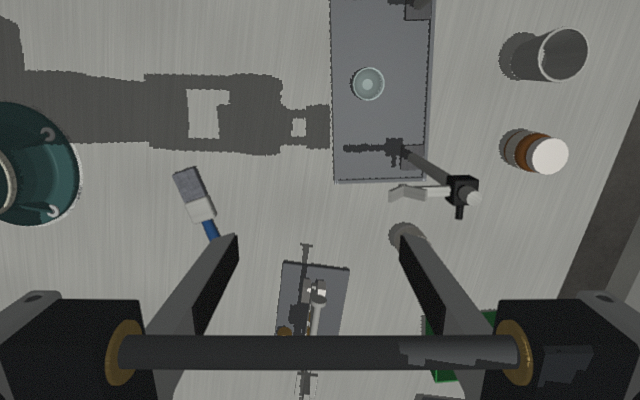

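View pics/topz.png

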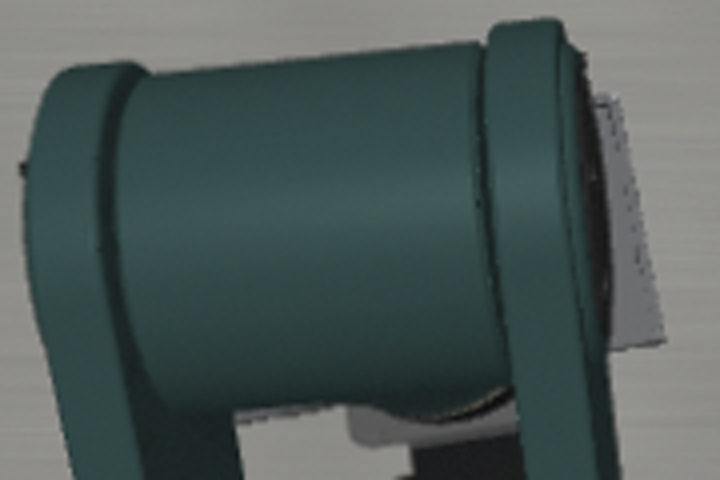

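>>> apply_moves(commands=[[0,0,0,0,0.035,0,100],[0,0,0,0,0.07,0,100],[0,0,0,0,0.105,0,100],[0,0,0,0,0.12,0,100],[0,0,0,0,0.12,0,100]])

```text
time: 3.5
tool_pos: [0.4931, 0.2281, 0.3642]
ee_rot: [-3.141, 0.0, 1.74]
wrist_force: [-0.5, 0.1, -0.3]
width: 0.0937
finger_force: 0.0
```

Run:
```python
from h import *
import pickle
s=snapshot("wrist"); save(s,"w2"); print(ray(s,(320,200))[0].round(3)); pickle.dump(s,open("w2.pkl","wb"))
for q in ["post_left","post_right","station","dish"]:
    r=place_of("wrist",q); print(q,[(np.round(x["pixel"],1).tolist(),round(x["score"],2)) for x in r[:2]])
o=get_obs(); print(o["time"],o["tool_pos"])
```

```text
[0.48  0.312 0.544]
post_left [([297.7, 371.3], 0.21)]
post_right []
station [([359.2, 163.1], 0.63)]
dish [([349.5, 162.1], 0.66)]
3.75 [0.4935784  0.22535931 0.36501682]
```

View pics/w2.png

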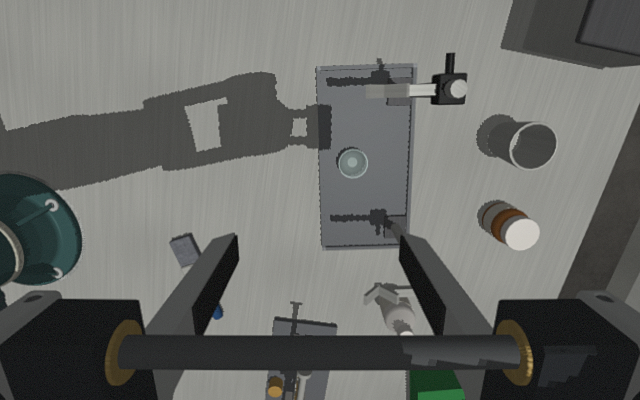

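w2 shows the drip plate at (317..416, 65..248), the left hook at about (385,92) with its post top at (458,90), and the right hook at about (385,294), part hidden by a finger. w1 shows the right hook at (405,193) with its post top at (473,198). I'll zoom in on these.

Run:
```python
from h import *
import pickle
w1=pickle.load(open("w1.pkl","rb"));w2=pickle.load(open("w2.pkl","rb"))
t=cv2.imread("pics/top0.png")[...,::-1]; sc=cv2.imread("pics/scene0.png")[...,::-1]
def z(im,x,y,w=130,h=95,f=3): return cv2.resize(im[y:y+h,x:x+w],None,fx=f,fy=f,interpolation=cv2.INTER_CUBIC)
m=np.vstack([np.hstack([z(w2["pixels"],350,45),z(w1["pixels"],365,140)]),np.hstack([z(sc,320,195,130,95),z(t,120,140,173,127,2.25)[:285,:390]])])
cv2.imwrite("pics/mos.png",m[...,::-1]); print(m.shape)
```

```text
Traceback (most recent call last):
ValueError: all the input array dimensions except for the concatenation axis must match exactly, but along dimension 1, the array at index 0 has size 780 and the array at index 1 has size 779
```

Run:
```python
from h import *
import pickle
w1=pickle.load(open("w1.pkl","rb"));w2=pickle.load(open("w2.pkl","rb"))
t=cv2.imread("pics/top0.png")[...,::-1]; sc=cv2.imread("pics/scene0.png")[...,::-1]
def z(im,x,y,w=130,h=95): return cv2.resize(im[y:y+h,x:x+w],(390,285),interpolation=cv2.INTER_CUBIC)
m=np.vstack([np.hstack([z(w2["pixels"],350,45),z(w1["pixels"],365,140)]),np.hstack([z(sc,330,195,130,95),z(t,125,140,173,127)])])
cv2.imwrite("pics/mos.png",m[...,::-1])
```

```text
(no output)
```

View pics/mos.png

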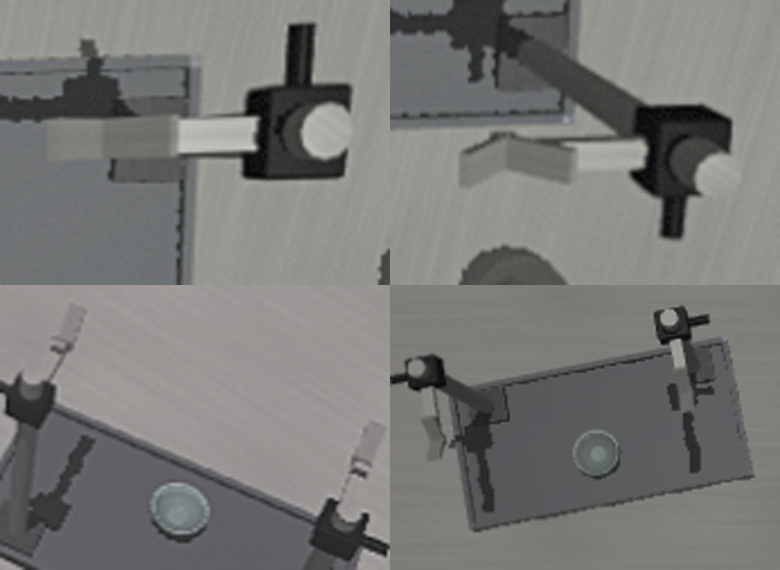

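Run:
```python
from h import *
import pickle
L=lambda n:pickle.load(open(n+".pkl","rb"))
w1,w2,t,sc=L("w1"),L("w2"),L("top"),L("scene")
for n,pl,pr in [("top",(138.8,177.7),(249.2,155.5)),("wr",(458.7,88.7),(473.7,198.3))]:
    a=atz(t if n=="top" else w2,pl,.244);b=atz(t if n=="top" else w1,pr,.244); d=a-b
    yaw=np.arctan2(-d[0],d[1]); m=(a+b)/2-60e-3*np.array([np.cos(yaw),np.sin(yaw),0]); print(n,a.round(4),b.round(4),np.hypot(*d[:2]).round(4),yaw.round(4),"mid",m.round(4))
print("post L",tri([ray(t,(138.8,177.7)),ray(w2,(458.7,88.7))]).round(4),"R",tri([ray(t,(249.2,155.5)),ray(w1,(473.7,198.3))]).round(4))
print("V L",tri([ray(t,(143.6,204.3)),ray(w2,(385,91.3))]).round(4), tri([ray(sc,(452.7,248.3)),ray(w2,(385,91.3))]).round(4))
print("V R",tri([ray(t,(256.3,181.3)),ray(w1,(403.3,190))]).round(4), tri([ray(sc,(350.7,215)),ray(w1,(403.3,190))]).round(4))
# plate corners top (rim z .012): zoom -> px
for c in [(460,390),(722,338),(752,475),(473,529)]:
    p=((c[0]-390)/2.254+125,(c[1]-285)/2.254+140); print("plate",atz(t,p,.012).round(4))
# rod
t0=cv2.imread("pics/top0.png"); print("rod", atz(t,(347,221),.152).round(4),atz(t,(477,217),.152).round(4))
r=masks_of("top","cradle")
if 1:
    s=snapshot("top"); s2=snapshot("scene")
    for q in ["cradle","frame","tab"]:
        r=masks_of("top",q)
        if r:
            ys,xs=np.nonzero(r[0]["mask"]); box=cv2.boxPoints(cv2.minAreaRect(np.c_[xs,ys].astype(np.float32)))
            z={"cradle":.012,"frame":.152,"tab":.195}[q]; print(q,r[0]["score"],[atz(s,p,z)[:2].round(4).tolist() for p in box])
```

```text
top [0.5939 0.3321 0.244 ] [0.6376 0.1217 0.244 ] 0.2149 0.2048 mid [0.557  0.2147 0.244 ]
wr [0.5959 0.3382 0.244 ] [0.6383 0.125  0.244 ] 0.2174 0.1962 mid [0.5583 0.2199 0.244 ]
post L [0.5978 0.3375 0.2335] R [0.6397 0.1231 0.2393]
V L [0.5423 0.3271 0.2202] [0.538  0.3261 0.2237]
V R [0.5928 0.1107 0.1885] [0.585  0.1113 0.1978]
plate [0.6139 0.3691 0.012 ]
plate [0.6709 0.0931 0.012 ]
plate [0.5268 0.0598 0.012 ]
plate [0.4681 0.3491 0.012 ]
rod [ 0.5228 -0.0713  0.152 ] [ 0.5327 -0.3448  0.152 ]
cradle 0.95 [[0.5825, -0.0921], [0.5912, -0.3131], [0.4695, -0.314], [0.4624, -0.0954]]
frame 0.96 [[0.5345, -0.0683], [0.5518, -0.3487], [0.5221, -0.3494], [0.5055, -0.0698]]
tab 0.7 [[0.5367, -0.0636], [0.5384, -0.3338], [0.5083, -0.3328], [0.5071, -0.0636]]
```

>>> apply_moves(commands=[[0,0,-0.01,0,-0.045,0,100],[0,0,-0.03,0.01,-0.09,0,100],[0,0,-0.05,0.015,-0.135,-0.005,100],[0,0,-0.07,0.02,-0.18,-0.02,100],[0,0,-0.09,0.025,-0.225,-0.035,100]])

```text
time: 4.55
tool_pos: [0.5185, -0.0002, 0.3299]
ee_rot: [3.14, 0.0, 1.646]
wrist_force: [-0.1, 0.3, 0.7]
width: 0.0939
finger_force: 0.0
```

>>> apply_moves(commands=[[0,0,-0.01,0,-0.045,-0.015,100],[0,0,-0.02,0.005,-0.09,-0.03,100],[0,0,-0.03,0.008,-0.135,-0.045,100],[0,0,-0.04,0.01,-0.175,-0.06,100],[0,0,-0.042,0.01,-0.205,-0.075,100]])

```text
time: 5.05
tool_pos: [0.528, -0.2061, 0.2538]
ee_rot: [-3.141, 0.0, 1.602]
wrist_force: [0.4, 0.4, 0.1]
width: 0.0941
finger_force: 0.0
```

Run:
```python
from h import *
import bench; print(getattr(bench,"grip_point_offset",None),[k for k in dir(bench) if not k.startswith("_")])
import pickle
s=snapshot("wrist"); save(s,"w3"); pickle.dump(s,open("w3.pkl","wb"))
for q,z in [("tab",.186),("rod_mid",.152)]:
    r=place_of("wrist",q); print(q,[(np.round(x["pixel"],1).tolist(),round(x["score"],2),atz(s,x["pixel"],z).round(4).tolist()) for x in r[:2]])
o=get_obs(); print({k:np.round(o[k],4).tolist() for k in ["time","tool_pos","ee_rot","joint_positions","qvel"]})
```

```text
0.0188 ['IKError', 'close_job', 'get_obs', 'grip_point_offset', 'masks_of', 'place_of', 'snapshot']
tab [([315.8, 211.2], 0.95, [0.5263, -0.2071, 0.186])]
rod_mid [([316.3, 197.2], 0.72, [0.5264, -0.206, 0.152])]
{'time': 5.2, 'tool_pos': [0.5274, -0.2047, 0.2527], 'ee_rot': [-3.1383, -0.0021, 1.6014], 'joint_positions': [-0.4706, 0.1216, 1.2404, 0.0003, 1.7834, -0.5012], 'qvel': [0.0456, -0.033, -0.0283, 0.0173, 0.0126, 0.005]}
```

View pics/w3.png

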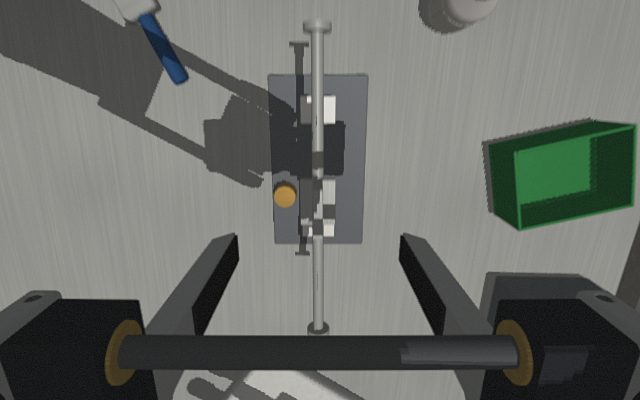

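Tab at (316,211) and rod ends at (317,27) and (318,330): the rack is aligned with the tool and centred between the open fingers. Descending.

>>> apply_moves(commands=[[0,0,0,-0.0015,-0.002,-0.025,100],[0,0,0,-0.0015,-0.002,-0.05,100],[0,0,0,-0.0015,-0.002,-0.07,100],[0,0,0,-0.0015,-0.002,-0.08,100],[0,0,0,-0.0015,-0.002,-0.0845,100]])

```text
time: 5.7
tool_pos: [0.527, -0.2042, 0.17]
ee_rot: [-3.141, -0.0, 1.606]
wrist_force: [0.1, -0.0, 0.3]
width: 0.094
finger_force: 0.0
```

>>> apply_moves(commands=[[0,0,0,0,0,0,60],[0,0,0,0,0,0,30],[0,0,0,0,0,0,15],[0,0,0,0,0,0,0],[0,0,0,0,0,0,0]])

```text
time: 6.2
tool_pos: [0.5271, -0.2055, 0.1708]
ee_rot: [3.141, 0.0, 1.605]
wrist_force: [-1.0, -0.3, 0.1]
width: 0.0576
finger_force: 0.0
```

>>> apply_moves(commands=[[0,0,0,0,0,0,0],[0,0,0,0,0,0,0],[0,0,0,0,0,0,0],[0,0,0,0,0,0,0],[0,0,0,0,0,0,0]])

```text
time: 6.7
tool_pos: [0.5269, -0.2054, 0.1702]
ee_rot: [3.142, -0.0, 1.605]
wrist_force: [0.3, -0.1, -0.4]
width: 0.0174
finger_force: 0.0
```

>>> apply_moves(commands=[[0,0,0,0,0,-0.003,0],[0,0,0,0,0,-0.003,0],[0,0,0,0,0,-0.003,0],[0,0,0,0,0,-0.003,0],[0,0,0,0,0,-0.003,0]])

```text
time: 7.2
tool_pos: [0.5269, -0.2054, 0.167]
ee_rot: [3.142, 0.0, 1.605]
wrist_force: [0.7, -1.1, -1.4]
width: 0.0081
finger_force: 30.0
```

>>> apply_moves(commands=[[0,0,0,0,0,0.005,0],[0,0,0,0,0,0.015,0],[0,0,0,0,0,0.03,0],[0,0,0,0,0,0.05,0],[0,0,0,0,0,0.07,0]])

```text
time: 7.7
tool_pos: [0.5268, -0.2054, 0.2389]
ee_rot: [3.141, 0.0, 1.605]
wrist_force: [0.0, 0.4, -3.7]
width: 0.0078
finger_force: 30.0
```

>>> apply_moves(commands=[[0,0,0,-0.001,0.01,0.015,0],[0,0,0.01,-0.004,0.03,0.028,0],[0,0,0.03,-0.008,0.06,0.038,0],[0,0,0.05,-0.014,0.095,0.044,0],[0,0,0.07,-0.02,0.13,0.046,0]])

```text
time: 8.2
tool_pos: [0.5067, -0.0737, 0.2852]
ee_rot: [3.139, 0.0, 1.675]
wrist_force: [0.0, -0.8, -3.5]
width: 0.0074
finger_force: 30.0
```

>>> apply_moves(commands=[[0,0,0.02,-0.006,0.038,0,0],[0,0,0.04,-0.012,0.076,0,0],[0,0,0.06,-0.018,0.114,0,0],[0,0,0.08,-0.024,0.152,0,0],[0,0,0.096,-0.03,0.19,0,0]])

```text
time: 8.7
tool_pos: [0.4759, 0.1167, 0.2843]
ee_rot: [3.14, -0.0, 1.772]
wrist_force: [0.0, 0.3, -3.3]
width: 0.0079
finger_force: 30.0
```

>>> apply_moves(commands=[[0,0,0,0,0.03,0,0],[0,0,0,0,0.055,0,0],[0,0,0,0,0.072,0,0],[0,0,0,0,0.082,0,0],[0,0,0,0,0.087,0,0]])

```text
time: 9.2
tool_pos: [0.4765, 0.2026, 0.2837]
ee_rot: [3.141, -0.0, 1.772]
wrist_force: [0.2, 0.0, -3.8]
width: 0.0075
finger_force: 30.0
```

Run:
```python
from h import *
import pickle
w=snapshot("wrist"); save(w,"w4"); s=snapshot("scene"); save(s,"s4"); pickle.dump((w,s),open("p4.pkl","wb"))
for c,S in [("wrist",w),("scene",s)]:
  for q in ["post_left","post_right","rod_mid","tab"]:
    r=place_of(c,q); print(c,q,[(np.round(x["pixel"],1).tolist(),round(x["score"],2)) for x in r[:2]])
o=get_obs(); print({k:np.round(o[k],4).tolist() for k in ["time","tool_pos","ee_rot","wrist_force","wrist_torque"]})
a=w["pixels"]; b=cv2.resize(s["pixels"][130:330,250:490],(640,533))
cv2.imwrite("pics/w4s.png",cv2.resize(np.vstack([a[60:],b[:220]]) if 0 else np.hstack([cv2.resize(a,(800,500))]),None,fx=1,fy=1)[...,::-1])
```

```text
wrist post_left []
wrist post_right []
wrist rod_mid [([316.7, 238.8], 0.68)]
wrist tab [([315.6, 266.7], 0.92)]
scene post_left [([430.0, 294.4], 0.55)]
scene post_right [([268.4, 184.5], 0.74), ([345.5, 257.1], 0.64)]
scene rod_mid [([418.2, 184.8], 0.66)]
scene tab [([424.5, 176.6], 0.6)]
{'time': 9.7, 'tool_pos': [0.477, 0.2011, 0.2832], 'ee_rot': [3.1415, 0.0001, 1.7699], 'wrist_force': [-0.1719, 0.005, -3.1916], 'wrist_torque': [-0.1189, 0.0576, 0.032]}
```

View pics/w4s.png

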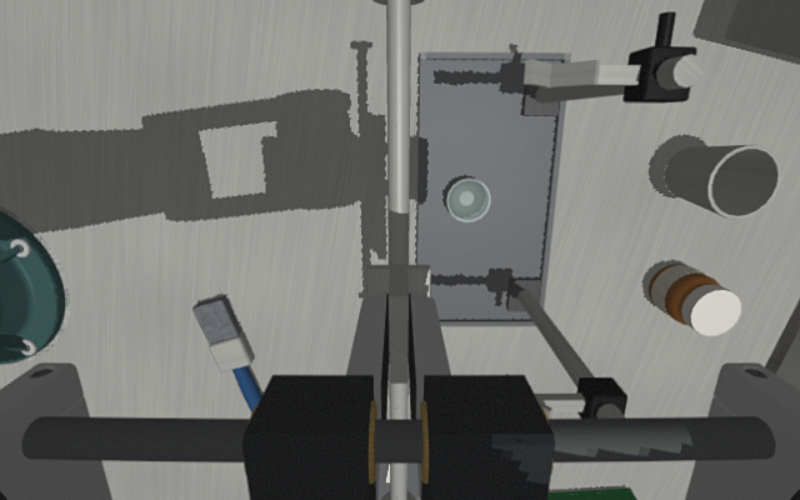

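Run:
```python
from h import *
import pickle
w,s=pickle.load(open("p4.pkl","rb"))
ex=np.array([np.cos(.2),np.sin(.2)]);ey=np.array([-np.sin(.2),np.cos(.2)])
T=np.array([.477,.2013])
P=lambda p:(round(float((p[:2]-T)@ex),4),round(float((p[:2]-T)@ey),4))
print("postL",P(atz(w,(550.4,56),.244)))
for r in (20,100,150): print("rod",P(atz(w,(318.6,r),.268)))
print("disc",P(atz(w,(319,1),.268)))
for z in (.2,.22,.24): print("hookL tip, inner",z,P(atz(w,(524*.8,74*.8),z)),P(atz(w,(597*.8,74*.8),z)))
print("prev V/posts",P(np.array([.5417,.3268])),P(np.array([.587,.111])),P(np.array([.5959,.3382])),P(np.array([.6383,.125])))
```

```text
postL (0.1423, 0.1106)
rod (0.0002, 0.1248)
rod (0.0002, 0.0842)
rod (0.0003, 0.0561)
disc (0.0004, 0.1339)
hookL tip, inner 0.2 (0.0738, 0.1124) (0.1168, 0.1127)
hookL tip, inner 0.22 (0.0682, 0.1104) (0.108, 0.1107)
hookL tip, inner 0.24 (0.0626, 0.1084) (0.0991, 0.1087)
prev V/posts (0.0883, 0.1101) (0.0899, -0.1104) (0.1437, 0.1105) (0.1429, -0.1068)
```

>>> apply_moves(commands=[[0,0,0,0.01,0.002,0,0],[0,0,0,0.032,0.0065,0,0],[0,0,0,0.056,0.0115,0,0],[0,0,0,0.073,0.015,0,0],[0,0,0,0.0813,0.0165,0,0]])

```text
time: 10.2
tool_pos: [0.5599, 0.2182, 0.282]
ee_rot: [-3.141, 0.0, 1.77]
wrist_force: [-0.8, 0.3, -4.2]
width: 0.0081
finger_force: 30.0
```

>>> apply_moves(commands=[[0,0,0,0,0,-0.008,0],[0,0,0,0,0,-0.018,0],[0,0,0,0,0,-0.026,0],[0,0,0,0,0,-0.03,0],[0,0,0,0,0,-0.032,0]])

```text
time: 10.7
tool_pos: [0.5574, 0.218, 0.2505]
ee_rot: [-3.141, 0.0, 1.771]
wrist_force: [0.5, -0.4, -3.2]
width: 0.0075
finger_force: 30.0
```

Run:
```python
from h import *
s=snapshot("scene"); w=snapshot("wrist"); import pickle; pickle.dump((w,s),open("p5.pkl","wb"))
b=cv2.resize(s["pixels"][150:310,300:500],(800,640))[:600]
cv2.imwrite("pics/s5.png",b[...,::-1])
for _ in range(1):
    o=get_obs(); print({k:np.round(o[k],4).tolist() for k in ["time","tool_pos","ee_rot","wrist_force","wrist_torque"]})
```

```text
{'time': 10.8, 'tool_pos': [0.5578, 0.218, 0.2511], 'ee_rot': [-3.1414, 0.0, 1.7709], 'wrist_force': [-0.7301, -0.7259, -3.9188], 'wrist_torque': [-0.0727, 0.0627, -0.0032]}
```

View pics/s5.png

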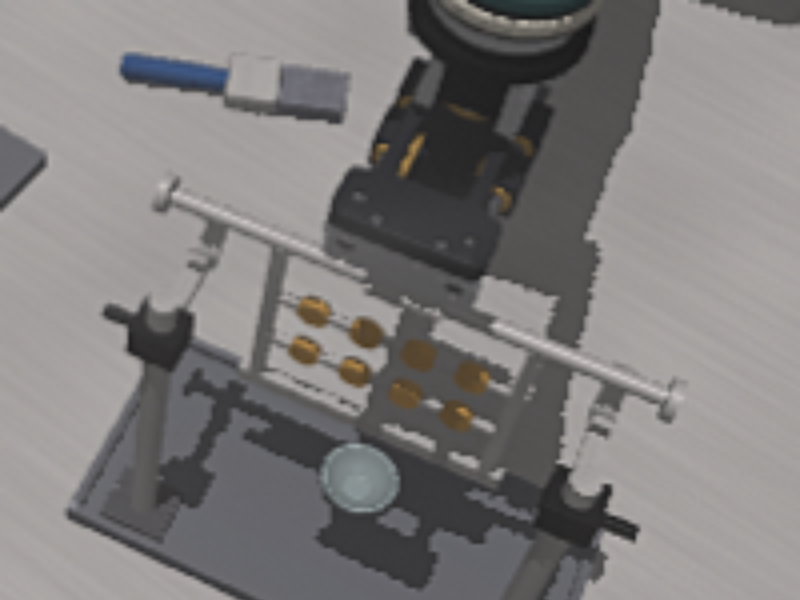

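The rack hangs level and above both V's, with the dish clear. Lowering by feel from here.

>>> apply_moves(commands=[[0,0,0,0,0,-0.002,0],[0,0,0,0,0,-0.004,0],[0,0,0,0,0,-0.005,0],[0,0,0,0,0,-0.006,0],[0,0,0,0,0,-0.006,0]])

```text
time: 11.3
tool_pos: [0.5581, 0.2181, 0.245]
ee_rot: [-3.141, 0.0, 1.771]
wrist_force: [-0.7, -0.5, -3.8]
width: 0.0079
finger_force: 30.0
```

```bash
cat > f.py <<'E'
from h import *
o=get_obs(); print({k:np.round(o[k],3).tolist() for k in ["time","tool_pos","wrist_force","wrist_torque","joint_torque"]})
E
python3 f.py
```

```text
{'time': 11.3, 'tool_pos': [0.558, 0.218, 0.245], 'wrist_force': [-0.673, -0.475, -3.84], 'wrist_torque': [-0.111, 0.093, -0.015], 'joint_torque': [0.006, -40.926, -32.262, 0.071, -0.002, 0.0]}
```

>>> apply_moves(commands=[[0,0,0,0,0,-0.0005,0],[0,0,0,0,0,-0.001,0],[0,0,0,0,0,-0.0015,0],[0,0,0,0,0,-0.002,0],[0,0,0,0,0,-0.002,0]])

```text
time: 11.8
tool_pos: [0.5582, 0.2181, 0.2431]
ee_rot: [-3.142, 0.0, 1.771]
wrist_force: [-0.3, -0.4, -3.4]
width: 0.0077
finger_force: 30.0
```

```bash
python3 f.py
```

```text
{'time': 11.8, 'tool_pos': [0.558, 0.218, 0.243], 'wrist_force': [-0.323, -0.402, -3.401], 'wrist_torque': [-0.006, 0.051, 0.005], 'joint_torque': [0.001, -40.863, -32.238, 0.07, 0.004, 0.0]}
```

>>> apply_moves(commands=[[0,0,0,0,0,-0.0005,0],[0,0,0,0,0,-0.001,0],[0,0,0,0,0,-0.0015,0],[0,0,0,0,0,-0.002,0],[0,0,0,0,0,-0.002,0]])

```text
time: 12.3
tool_pos: [0.5581, 0.2181, 0.2411]
ee_rot: [-3.141, 0.0, 1.771]
wrist_force: [0.7, 0.1, -3.8]
width: 0.0074
finger_force: 30.0
```

```bash
python3 f.py
```

```text
{'time': 12.3, 'tool_pos': [0.558, 0.218, 0.241], 'wrist_force': [0.655, 0.053, -3.823], 'wrist_torque': [-0.051, 0.015, 0.013], 'joint_torque': [0.002, -40.861, -32.234, 0.07, 0.004, 0.0]}
```

>>> apply_moves(commands=[[0,0,0,0,0,-0.0005,0],[0,0,0,0,0,-0.001,0],[0,0,0,0,0,-0.0015,0],[0,0,0,0,0,-0.002,0],[0,0,0,0,0,-0.002,0]])

```text
time: 12.8
tool_pos: [0.5581, 0.2181, 0.2391]
ee_rot: [-3.141, -0.0, 1.771]
wrist_force: [-0.3, -0.6, -3.4]
width: 0.0078
finger_force: 30.0
```

```bash
python3 f.py
```

```text
{'time': 12.8, 'tool_pos': [0.558, 0.218, 0.239], 'wrist_force': [-0.277, -0.563, -3.404], 'wrist_torque': [-0.029, 0.072, -0.003], 'joint_torque': [0.002, -40.862, -32.233, 0.07, 0.004, 0.0]}
```

The joint torques read almost without noise, so they make a good contact sensor.

>>> apply_moves(commands=[[0,0,0,0,0,-0.0005,0],[0,0,0,0,0,-0.001,0],[0,0,0,0,0,-0.0015,0],[0,0,0,0,0,-0.002,0],[0,0,0,0,0,-0.002,0]])

```text
time: 13.3
tool_pos: [0.5581, 0.2181, 0.2371]
ee_rot: [-3.142, 0.0, 1.771]
wrist_force: [-0.5, -0.2, -3.9]
width: 0.0077
finger_force: 30.0
```

```bash
python3 f.py
```

```text
{'time': 13.3, 'tool_pos': [0.558, 0.218, 0.237], 'wrist_force': [-0.549, -0.198, -3.853], 'wrist_torque': [-0.056, 0.042, -0.014], 'joint_torque': [0.001, -40.862, -32.232, 0.07, 0.004, 0.0]}
```

>>> apply_moves(commands=[[0,0,0,0,0,-0.0005,0],[0,0,0,0,0,-0.001,0],[0,0,0,0,0,-0.0015,0],[0,0,0,0,0,-0.002,0],[0,0,0,0,0,-0.002,0]])

```text
time: 13.8
tool_pos: [0.5581, 0.2181, 0.2351]
ee_rot: [-3.141, 0.0, 1.771]
wrist_force: [0.4, -0.2, -3.8]
width: 0.0078
finger_force: 30.0
```

```bash
python3 f.py
```

```text
{'time': 13.8, 'tool_pos': [0.558, 0.218, 0.235], 'wrist_force': [0.374, -0.157, -3.82], 'wrist_torque': [-0.084, 0.007, -0.051], 'joint_torque': [0.002, -40.863, -32.231, 0.07, 0.004, 0.0]}
```

>>> apply_moves(commands=[[0,0,0,0,0,-0.0005,0],[0,0,0,0,0,-0.001,0],[0,0,0,0,0,-0.0015,0],[0,0,0,0,0,-0.002,0],[0,0,0,0,0,-0.002,0]])

```text
time: 14.3
tool_pos: [0.5585, 0.2182, 0.2335]
ee_rot: [3.141, -0.0, 1.771]
wrist_force: [0.9, -0.8, -2.9]
width: 0.0079
finger_force: 30.0
```

```bash
python3 f.py
```

```text
{'time': 14.3, 'tool_pos': [0.558, 0.218, 0.234], 'wrist_force': [0.878, -0.848, -2.909], 'wrist_torque': [0.06, -0.102, -0.044], 'joint_torque': [0.102, -40.069, -31.288, -0.042, 0.252, -0.072]}
```

>>> apply_moves(commands=[[0,0,0,0,0,-0.0005,0],[0,0,0,0,0,-0.001,0],[0,0,0,0,0,-0.0015,0],[0,0,0,0,0,-0.002,0],[0,0,0,0,0,-0.002,0]])

```text
time: 14.8
tool_pos: [0.5586, 0.218, 0.2317]
ee_rot: [3.14, 0.0, 1.77]
wrist_force: [1.6, -0.2, 0.1]
width: 0.008
finger_force: 30.0
```

```bash
python3 f.py
```

```text
{'time': 14.8, 'tool_pos': [0.559, 0.218, 0.232], 'wrist_force': [1.59, -0.171, 0.107], 'wrist_torque': [0.195, -0.288, -0.207], 'joint_torque': [0.83, -38.837, -29.758, 0.04, 0.65, -0.191]}
```

Contact on the left: the torque pushes the left end up and the force is toward +x, so the rod rides on the V's front flank. Shift a little to +x.

>>> apply_moves(commands=[[0,0,0,0.001,0.0002,0,0],[0,0,0,0.002,0.0004,0,0],[0,0,0,0.003,0.0006,0,0],[0,0,0,0.003,0.0006,0,0],[0,0,0,0.003,0.0006,0,0]])

```text
time: 15.3
tool_pos: [0.5608, 0.2186, 0.2304]
ee_rot: [-3.14, 0.0, 1.771]
wrist_force: [0.3, 0.5, -4.2]
width: 0.0075
finger_force: 30.0
```

```bash
python3 f.py
```

```text
{'time': 15.3, 'tool_pos': [0.561, 0.219, 0.23], 'wrist_force': [0.328, 0.545, -4.153], 'wrist_torque': [0.014, -0.04, -0.059], 'joint_torque': [-0.005, -41.053, -31.978, 0.043, 0.166, -0.042]}
```

>>> apply_moves(commands=[[0,0,0,0,0,-0.0005,0],[0,0,0,0,0,-0.001,0],[0,0,0,0,0,-0.0015,0],[0,0,0,0,0,-0.0015,0],[0,0,0,0,0,-0.0015,0]])

```text
time: 15.8
tool_pos: [0.5611, 0.2186, 0.23]
ee_rot: [3.141, 0.0, 1.771]
wrist_force: [-0.6, -0.5, -1.3]
width: 0.0075
finger_force: 30.0
```

```bash
python3 f.py
```

```text
{'time': 15.8, 'tool_pos': [0.561, 0.219, 0.23], 'wrist_force': [-0.563, -0.486, -1.333], 'wrist_torque': [0.027, 0.154, 0.029], 'joint_torque': [0.234, -39.9, -31.313, 0.03, -0.097, 0.031]}
```

```bash
cat > g.py <<'E'
from h import *
import pickle,sys
F=[];S={}
for i in range(8):
    c=["wrist","scene","top"][i%3]; S[c]=snapshot(c); o=get_obs(); F.append(np.r_[o["wrist_force"],o["wrist_torque"]])
F=np.array(F); print(o["time"],np.round(o["tool_pos"],4),np.round(o["ee_rot"],3),"F",F.mean(0).round(3),"sd",F.std(0).round(2),np.round(o["joint_torque"],3))
pickle.dump(S,open("last.pkl","wb"))
E
python3 g.py
python3 - <<'E'
from h import *
import pickle
S=pickle.load(open("last.pkl","rb"))
b=np.vstack([cv2.resize(S["scene"]["pixels"][190:260,320:400],(0,0),fx=4,fy=4),cv2.resize(S["scene"]["pixels"][215:285,410:490],(0,0),fx=4,fy=4)])
a=cv2.resize(S["wrist"]["pixels"][0:350,320:600],(448,560))
cv2.imwrite("pics/c6.png",np.hstack([b,a])[...,::-1])
E
```

```text
16.2 [0.5612 0.2187 0.2299] [3.141 0.    1.771] F [-0.271 -0.835 -1.305  0.033  0.162  0.049] sd [0.46 0.43 0.46 0.02 0.02 0.03] [  0.374 -39.487 -31.048   0.061  -0.171   0.051]
```

View pics/c6.png

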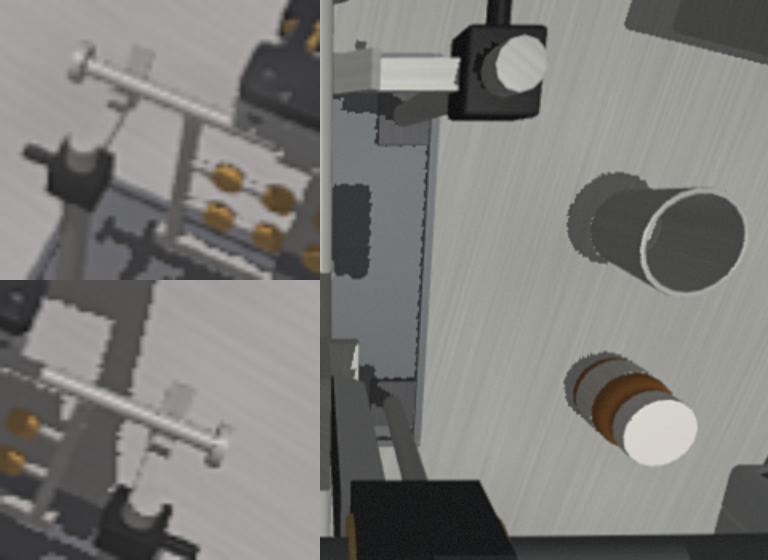

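Both rod ends sit inside their V's (scene: right near (348,215), left near (450,250)) and the ends look almost level. I need to tell whether the right hook carries too.

>>> apply_moves(commands=[[0,0,0,0,0,-0.0003,0],[0,0,0,0,0,-0.0006,0],[0,0,0,0,0,-0.001,0],[0,0,0,0,0,-0.001,0],[0,0,0,0,0,-0.001,0]])

```text
time: 16.7
tool_pos: [0.5613, 0.2185, 0.2289]
ee_rot: [3.141, 0.0, 1.77]
wrist_force: [-0.0, -2.5, 0.5]
width: 0.0077
finger_force: 30.0
```

```bash
python3 g.py
```

```text
17.1 [0.5613 0.2185 0.2288] [3.141 0.    1.771] F [-0.02  -2.761  0.749 -0.187  0.145  0.064] sd [0.29 0.7  0.59 0.05 0.03 0.02] [  1.645 -38.354 -30.164   0.64   -0.229   0.057]
```

Left only so far: the lever is about +0.085 m, and the side drag comes from the rack turning in the pads. Next I'll tilt the tool about the left contact to bring the right end down.

>>> apply_moves(commands=[[0.005,0.001,0,0,0,0.0004,0],[0.01,0.002,0,0,0,-0.0001,0],[0.015,0.003,0,0,0,-0.0006,0],[0.02,0.004,0,0,0,-0.0012,0],[0.02,0.004,0,0,0,-0.0012,0]])

```text
time: 17.6
tool_pos: [0.5611, 0.2192, 0.2284]
ee_rot: [3.14, -0.022, 1.771]
wrist_force: [-1.1, 0.3, 4.5]
width: 0.0079
finger_force: 30.0
```

```bash
python3 g.py
```

```text
18.0 [0.5611 0.2192 0.2284] [ 3.14  -0.021  1.771] F [-1.965  0.349  5.079 -0.229  0.41   0.025] sd [0.34 0.47 0.37 0.01 0.03 0.03] [-8.4700e-01 -3.5520e+01 -2.8363e+01  1.3000e-02 -6.9800e-01  1.7000e-02]
```

Both ends now touch (about 3 N left, 6 N right). Relieve a bit and move slightly to −x to settle.

>>> apply_moves(commands=[[0,0,0,0,0,0.0003,0],[0,0,0,0,0,0.0006,0],[0,0,0,-0.0005,0,0.0006,0],[0,0,0,-0.001,0,0.0006,0],[0,0,0,-0.001,0,0.0006,0]])

```text
time: 18.5
tool_pos: [0.561, 0.2191, 0.2284]
ee_rot: [3.139, -0.021, 1.771]
wrist_force: [1.1, 2.1, 5.2]
width: 0.0079
finger_force: 30.0
```

```bash
python3 g.py
```

```text
18.9 [0.5609 0.2191 0.2284] [ 3.139 -0.021  1.771] F [ 2.759  3.135  4.458  0.281 -0.595  0.021] sd [1.03 0.5  0.5  0.1  0.16 0.02] [-1.3210e+00 -3.6487e+01 -2.6476e+01 -4.6500e-01  1.6300e+00  3.0000e-02]
```

>>> apply_moves(commands=[[0,0,0,0.0003,0.0002,0.0003,0],[0,0,0,0.0006,0.0004,0.0006,0],[0,0,0,0.0006,0.0006,0.001,0],[0,0,0,0.0006,0.0006,0.001,0],[0,0,0,0.0006,0.0006,0.001,0]])

```text
time: 19.4
tool_pos: [0.561, 0.2191, 0.2284]
ee_rot: [-3.141, -0.02, 1.77]
wrist_force: [4.9, 2.2, 0.7]
width: 0.0079
finger_force: 30.0
```

```bash
python3 g.py
```

```text
19.8 [0.561  0.2191 0.2285] [-3.141 -0.02   1.771] F [ 4.209  2.492  1.378  0.265 -0.951  0.024] sd [0.35 0.37 0.47 0.02 0.03 0.03] [ -0.584 -38.458 -27.885  -0.13    1.813   0.044]
```

The forces creep toward commanded pose, so I'll bring the command to match the seated pose and unwind Fx.

>>> apply_moves(commands=[[0,0,0,0.0005,-0.0003,-0.0003,0],[0,0,0,0.001,-0.0006,-0.0004,0],[0,0,0,0.001,-0.0006,-0.0004,0],[0,0,0,0.001,-0.0006,-0.0004,0],[0,0,0,0.001,-0.0006,-0.0004,0]])

```text
time: 20.3
tool_pos: [0.5611, 0.219, 0.2285]
ee_rot: [-3.14, -0.021, 1.771]
wrist_force: [-0.1, 4.9, 1.3]
width: 0.008
finger_force: 30.0
```

```bash
python3 f.py
```

```text
{'time': 20.3, 'tool_pos': [0.561, 0.219, 0.228], 'wrist_force': [-0.143, 4.912, 1.334], 'wrist_torque': [0.51, -0.139, 0.028], 'joint_torque': [-2.535, -37.659, -28.692, -1.016, 0.521, 0.02]}
```

>>> apply_moves(commands=[[0,0,0,-0.0005,0.0005,0,0],[0,0,0,-0.0005,0.001,0,0],[0,0,0,-0.0005,0.001,0,0],[0,0,0,-0.0005,0.001,0,0],[0,0,0,-0.0005,0.001,0,0]])

```text
time: 20.8
tool_pos: [0.5611, 0.2191, 0.2285]
ee_rot: [-3.141, -0.019, 1.77]
wrist_force: [1.3, -0.3, 1.1]
width: 0.0077
finger_force: 30.0
```

```bash
python3 f.py
```

```text
{'time': 20.8, 'tool_pos': [0.561, 0.219, 0.228], 'wrist_force': [1.274, -0.251, 1.087], 'wrist_torque': [-0.092, -0.058, 0.045], 'joint_torque': [-0.275, -37.977, -29.393, 0.118, 0.163, 0.052]}
```

>>> apply_moves(commands=[[0,0,0,0,-0.0005,0,0],[0,0,0,0,-0.0005,0,0],[0,0,0,0,-0.0005,0,0],[0,0,0,0,-0.0005,0,0],[0,0,0,0,-0.0005,0,0]])

```text
time: 21.3
tool_pos: [0.5611, 0.2191, 0.2285]
ee_rot: [-3.141, -0.02, 1.771]
wrist_force: [0.1, 1.1, 0.7]
width: 0.0081
finger_force: 30.0
```

```bash
python3 g.py
python3 - <<'E'
from h import *
import pickle
S=pickle.load(open("last.pkl","rb"))
b=np.vstack([cv2.resize(S["scene"]["pixels"][190:250,315:395],(0,0),fx=5,fy=5),cv2.resize(S["scene"]["pixels"][225:285,410:490],(0,0),fx=5,fy=5)])
cv2.imwrite("pics/c7.png",b[...,::-1])
E
```

```text
21.7 [0.5611 0.2191 0.2285] [-3.141 -0.02   1.771] F [-0.423  0.726  0.597 -0.141  0.081  0.057] sd [0.44 0.58 0.51 0.04 0.04 0.04] [-4.3900e-01 -3.8774e+01 -3.0453e+01  1.2400e-01 -1.5600e-01  3.6000e-02]
```

View pics/c7.png

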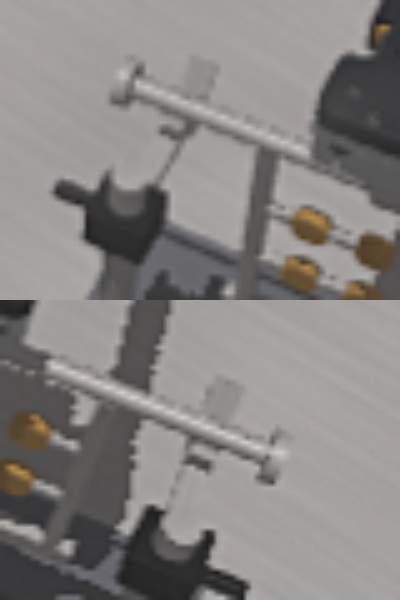

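Both ends sit in their V's, but the lever says the right carries most. I'll tilt back slightly about the right contact to load the left evenly.

>>> apply_moves(commands=[[-0.002,-0.0004,0,0,-0.0001,-0.0002,0],[-0.004,-0.0008,0,0,-0.0001,-0.0004,0],[-0.006,-0.0012,0,0,-0.0001,-0.0006,0],[-0.006,-0.0012,0,0,-0.0001,-0.0006,0],[-0.006,-0.0012,0,0,-0.0001,-0.0006,0]])

```text
time: 22.2
tool_pos: [0.5611, 0.219, 0.2285]
ee_rot: [3.141, -0.014, 1.771]
wrist_force: [-1.4, -1.0, 3.0]
width: 0.0076
finger_force: 30.0
```

```bash
python3 g.py
```

```text
22.6 [0.5612 0.219  0.2284] [ 3.142 -0.014  1.771] F [-2.339e+00 -1.118e+00  3.420e+00 -2.000e-03  5.900e-01  2.400e-02] sd [0.71 0.39 0.46 0.03 0.06 0.02] [ 2.1900e-01 -3.6237e+01 -2.9361e+01  3.1000e-02 -1.0360e+00  3.2000e-02]
```

Measured z refused to follow the command down, so the left resists. Lever +0.03: both carry (about 4.5 N left, 2.5 N right). Unwind and dwell.

>>> apply_moves(commands=[[0,0,0,-0.0003,0.0003,0.0004,0],[0,0,0,-0.0005,0.0003,0.0007,0],[0,0,0,-0.0005,0.0003,0.0007,0],[0,0,0,-0.0005,0.0003,0.0007,0],[0,0,0,-0.0005,0.0003,0.0007,0]])

```text
time: 23.1
tool_pos: [0.5611, 0.2191, 0.2285]
ee_rot: [3.141, -0.014, 1.77]
wrist_force: [0.2, -3.2, -0.0]
width: 0.0078
finger_force: 30.0
```

```bash
python3 g.py
```

```text
23.5 [0.561  0.2193 0.2286] [ 3.141 -0.014  1.771] F [ 0.623 -2.92   0.095 -0.338 -0.055  0.023] sd [0.57 0.64 0.7  0.04 0.07 0.03] [ 1.8810e+00 -3.8977e+01 -3.0313e+01  9.3300e-01  1.3700e-01  2.7000e-02]
```

>>> apply_moves(commands=[[0,0,0,0,-0.0006,-0.0004,0],[0,0,0,0,-0.0006,-0.0004,0],[0,0,0,0,-0.0006,-0.0004,0],[0,0,0,0,-0.0006,-0.0004,0],[0,0,0,0,-0.0006,-0.0004,0]])

```text
time: 24.0
tool_pos: [0.561, 0.2192, 0.2285]
ee_rot: [3.141, -0.015, 1.771]
wrist_force: [2.6, -0.5, -0.5]
width: 0.0082
finger_force: 30.0
```

```bash
python3 g.py
```

```text
24.4 [0.561  0.2192 0.2285] [ 3.141 -0.015  1.771] F [ 2.179  0.129  0.537  0.242 -0.401 -0.003] sd [0.78 0.36 0.2  0.07 0.06 0.03] [ 8.0000e-03 -3.8901e+01 -2.9220e+01 -1.3700e-01  1.0210e+00  1.6000e-02]
```

>>> apply_moves(commands=[[0.002,0.0004,0,0.0005,0,-0.0003,0],[0.002,0.0004,0,0.0005,0,-0.0003,0],[0.002,0.0004,0,0.0005,0,-0.0003,0],[0.002,0.0004,0,0.0005,0,-0.0003,0],[0.002,0.0004,0,0.0005,0,-0.0003,0]])

```text
time: 24.9
tool_pos: [0.561, 0.2192, 0.2284]
ee_rot: [3.141, -0.017, 1.771]
wrist_force: [0.3, 2.5, 2.3]
width: 0.0077
finger_force: 30.0
```

```bash
python3 g.py
```

```text
25.3 [0.5611 0.2191 0.2284] [ 3.141 -0.017  1.771] F [-0.375  3.03   3.738  0.513  0.153  0.014] sd [0.48 0.68 0.47 0.05 0.08 0.04] [-2.1370e+00 -3.6268e+01 -2.8176e+01 -1.0900e+00 -1.8000e-02  2.1000e-02]
```

Balanced: contact about 7.4 N with the lever near 0, so both hooks have been carrying it for a good while. Relax the side force, then let go.

>>> apply_moves(commands=[[0,0,0,0,0.0006,0.0003,0],[0,0,0,0,0.0006,0.0003,0],[0,0,0,0,0.0006,0.0003,0],[0,0,0,0,0.0005,0.0003,0],[0,0,0,0,0.0004,0.0003,0]])

```text
time: 25.8
tool_pos: [0.5611, 0.2192, 0.2284]
ee_rot: [-3.141, -0.016, 1.771]
wrist_force: [-2.6, 1.5, 5.0]
width: 0.0081
finger_force: 30.0
```

>>> apply_moves(commands=[[0,0,0,0,0,0,5],[0,0,0,0,0,0,12],[0,0,0,0,0,0,20],[0,0,0,0,0,0,40],[0,0,0,0,0,0,60]])

```text
time: 26.3
tool_pos: [0.5613, 0.2188, 0.2276]
ee_rot: [-3.141, -0.016, 1.77]
wrist_force: [-0.4, 0.2, 0.7]
width: 0.0313
finger_force: 0.0
```

```bash
python3 g.py; python3 f.py
```

```text
26.7 [0.5613 0.2192 0.2284] [ 3.141 -0.016  1.771] F [ 0.158 -0.167  0.129 -0.078  0.043  0.01 ] sd [0.38 0.34 0.4  0.03 0.03 0.03] [-9.0000e-03 -3.8884e+01 -3.0363e+01  1.3800e-01  5.0000e-03  0.0000e+00]
{'time': 26.7, 'tool_pos': [0.561, 0.219, 0.228], 'wrist_force': [0.548, 0.044, 0.746], 'wrist_torque': [-0.077, 0.046, -0.026], 'joint_torque': [-0.009, -38.884, -30.363, 0.138, 0.005, 0.0]}
```

Released and free of force. Retreat straight up.

>>> apply_moves(commands=[[0,0,0,0,0,0.005,60],[0,0,0,0,0,0.015,60],[0,0,0,0,0,0.03,60],[0,0,0,0,0,0.05,60],[0,0,0,0,0,0.075,60]])

```text
time: 27.2
tool_pos: [0.561, 0.2191, 0.3043]
ee_rot: [-3.141, -0.016, 1.771]
wrist_force: [0.4, 0.6, 0.6]
width: 0.0564
finger_force: 0.0
```

>>> apply_moves(commands=[[0,0,0,0,0,0.025,60],[0,0,0,-0.02,0,0.05,60],[0,0,0,-0.05,0,0.06,60],[0,0,0,-0.08,0,0.06,60],[0,0,0,-0.1,0,0.06,60]])

```text
time: 27.7
tool_pos: [0.46, 0.2193, 0.366]
ee_rot: [3.138, -0.017, 1.771]
wrist_force: [-0.3, 0.0, -0.6]
width: 0.0565
finger_force: 0.0
```

```bash
python3 g.py
python3 - <<'E'
from h import *
s=snapshot("scene"); b=cv2.resize(s["pixels"][130:330,230:500],(800,592)); cv2.imwrite("pics/end.png",b[...,::-1])
E
```

```text
28.1 [0.4621 0.2191 0.3627] [-3.141 -0.016  1.77 ] F [-0.313  0.166  0.169 -0.052  0.064 -0.008] sd [0.6  0.36 0.92 0.03 0.02 0.03] [ 9.0000e-02 -3.1080e+01 -2.9827e+01  1.3300e-01  1.5000e-02 -1.0000e-03]
```

View pics/end.png

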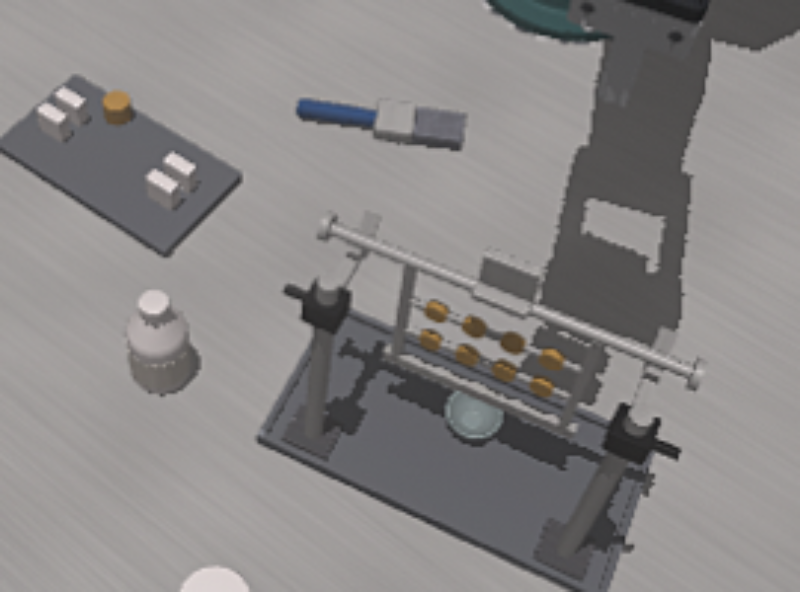

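The rack hangs in both V's (near (355,240) and (655,365)). The dish, weight and bottle are undisturbed and the arm is clear.

```bash
python3 -c "
from bench import *
print(close_job())"
```

```text
the job is handed in; nothing more can be done
None
```

The rack hangs by its rod across both V hooks, released only after both hooks were felt to carry it (estimated load at most about 6 N per hook); the dish, weight and bottle look undisturbed, and the job was handed in at about 28 s of the 53 s allowed.

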